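# Sweep desoldered parts into the mat's trough

## Robot

A 6-joint arm with a two-finger parallel gripper is mounted at the origin on the work surface. World frame = base frame: x ahead of the robot, y to its left, z up, the work surface at z = 0. Lengths are in mm, angles in rad, forces in N, time in s.
With the tool pointing down it reaches from about 275 to 1000 mm from the base axis. Payload 8.4 kg.
Tool frame: the origin (TCP) lies at the very end of the fingers, on their centre line; the grasp point (between the pads) lies 19 mm behind it; z points along the fingers, y is the line along which they close (so a half turn about z gives the same grasp; the last joint's range is limited). The gripper opens to 85 mm and grips with 20 to 120 N. Pads are 22 mm wide; open, the fingers measure 114 mm over their backs; the gripper's body (76 mm by 85 mm) begins 54 mm behind the grasp point. The pads swing forward as they close: fully open they stand 13 mm farther back than shut.
Start: joints at [1.338, 0.353, 1.633, -0, 1.155, -0.002], TCP at [142.971, 608.43, 231.281] pointing down, gripper open.
Joint ranges: [-2.63, 2.63], [-0.92, 2.1], [0.06, 2.66], [-1.3, 4.44], [0, 2.69], [-3.02, 3.02]. Speed limits (rad/s): [2.22, 2.22, 2.79, 3.14, 3.14, 3.14].

## Interface

Orientations are given as [roll, pitch, yaw] about the fixed x, y, z axes, in that order (R = Rz(yaw) Ry(pitch) Rx(roll)).
In Python, from rig import telemetry, imaging, r gives the robot as it stands. The module is installed in compiled form; this text tells all that it offers.
- The arm moves only by the tool step_arm, never from a script. Its argument "moves" is a list of rows, each a list of 3 entries, a list of its own where there are three numbers: the turn, a rotation vector about the tool's x, y, z scaled (see below), then the shift along the tool's x, y, z scaled (see below), then the opening, from -1 (shut) to 1 (fully open). A call has 1 to 8 rows; each row is the pose to reach, as a shift and turn from the pose commanded when the call began, along the tool's axes at that moment; what a row does not reach only later rows make up. The controller multiplies each number of a shift by 200 mm and each number of a turn by 45 degrees. A row lasts 1/10 s, in which the tool goes at most 50 mm and 8.59 degrees, less where a joint would pass 70% of its speed; a pose out of reach is approached as far as the arm can. A call with a number of a shift or a turn outside -1 to 1 is refused whole. A call with a gripper value outside its range is refused whole. The fingers move at their own pace and stop on an object; "squeeze" is the grip in N (left out, the last holds). Time passes only in rows, so rows that repeat a pose let the fingers close. It gives the time, the measured TCP pose, the force, the opening and the grip force at its end, in the units of the state.
- telemetry.sense(): the state, without advancing time (a new reading comes with each control period).
- imaging.grab_frame(name): name is "scene" or "top" or "wrist"; returns the picture (420x560x3 uint8, red, green, blue); there is no depth.
- imaging.calibration(name): a dict with "fx", "fy", "cx", "cy" (pixels), "cam_to_world" (4x4, takes a point from camera to world coordinates). Camera axes: x right, y up, looking along -z (the intrinsics and any distortion apply to the point x, -y, -z); pixel columns grow to the right and rows downward; lengths in mm; the calibration is good to about 2 mm. A picture is of the moment at which its call begins: read the wrist's pose just before it. calibration takes no time and is no camera call; for the wrist camera it gives the pose at the moment of the call.
- r.sign_off(): hands the job in; it is judged then, once.
Trained networks look in the newest picture that a camera, given by its name, has taken for a name from the list of things; names that differ only in an ending like _2 or _b are one class to them, and where a whole thing is asked for, a point or a joint stands for the part that bears it (a point fixed in the world has none). Each returns a list of dicts, best first, with "conf" (0 to 1); they miss things now and then, are a little off and sometimes report something else, mostly with a low value. They report only what shows in the picture. A call takes as long as a camera call.
- imaging.recognise(camera, name): "extent" ([left, top, width, height] in pixels, round what is visible of it).
- imaging.mark_of(camera, name): "xy" ([column, row] in pixels: a listed point, or the origin of a listed thing).
The state is a dict: "clock": time; "qpos": joint angles; "qvel": joint speeds; "joint_efforts": joint torques, N m; "eef_pos": TCP position; "tcp_rot": TCP orientation; "contact_force": force on the tool from outside, world axes, zero at the start; "wrist_torque": the same for the moment, N m; "opening": opening from 0.0 (shut) to 1.0 (fully open); "grasp_force": force on a finger pad.
Only numpy, scipy, OpenCV 4.12 (cv2) and the standard library are available. Lean on these libraries where they do the work, as an engineer would, in place of code of your own. Each camera call takes 0.05 s, during which the arm holds its last target. There are 200 camera calls.

## Task

Clear the working area of the silicone repair mat: with your fingertips, sweep the three small desoldered parts lying on it (the relay, the inductor and the heat sink) along the mat into the long trough moulded into its left-hand end, so that all three lie down in the trough. Slide them, do not pick any of them up, and leave the flux jar, the board holder and the solder reel where they stand.

Things in the scene. Friction and masses are not known exactly. Their poses are not given: they have to be found in the camera images.
- mat: Blue-green silicone repair mat fixed on the bench, 330 mm along its x (away from the robot) by 440 mm along its y (to the left), 10 mm thick; origin under its centre at z = 0, yaw within 0.2 rad. Flat working area: top at z = 10 mm, mat x -165 to +100, y -220 to +135 mm; the long trough is at its left (+y) end. The small cups and narrow tool slots along the far edge are not the target.
- trough (a point): Centre of the long trough's floor, axes as the mat's. Trough 70 mm wide (y +-35 mm from here), 300 mm long (x +-150 mm); floor 2.5 mm above the table, 7.5 mm below the mat's top. Its right-hand side (y = -35 mm) is a plain step down from the flat working area, no rim: parts pushed over it drop in. Its other sides are walls level with the mat's top.
- relay: Loose black relay, a block 29 (its x) x 12.7 (its y) x 16 mm high with short pins on one long side (look only), 11 to 20 g; origin at its centre, 18 mm above the table when it lies on the mat. Any yaw.
- inductor: Loose dark grey square power inductor 26 x 26 x 12 mm high with a copper ring on top, 24 to 42 g; origin at its centre, 16 mm above the table when on the mat. Any yaw; pushed off-centre or on a corner it turns and slips aside.
- heatsink: Loose bare aluminium heat sink with six upright fins, 30 x 30 x 14 mm high, 14 to 25 g; origin at its centre, 17 mm above the table when on the mat. Any yaw; pushed off-centre or on a corner it turns and slips aside.
- jar: Small amber flux jar with white lid, 30 mm diameter, 36 mm high, 60 g; origin at the centre of its underside. Leave it. It and the three parts stand on the working area in four rows about 56 mm apart along mat x (at least 46 mm), one per row, in any order, each anywhere from mat y -85 to +55 mm.
- holder: Board holder: aluminium base 124 mm along its x by 46 mm along its y with two dark jaws holding a green circuit board, 23 mm high, 0.4 kg, loose on the right-hand end of the mat (centre near mat y -187 mm); origin at the centre of its underside. Leave it.
- spool: Solder reel standing on the table to the left of the mat, 56 mm diameter, 42 mm high, 0.25 kg, loose; origin at the centre of its underside. Leave it.

How it is judged:
By the outcome, as a careful person would: the job done as asked, in the order asked, and still so for the second after the job is handed in, with the robot touching nothing.
It also fails if it takes over 61 s, if anything falls off the work surface, if the arm or the gripper's body presses on something with over 40 N, if the wrist force passes 120 N, or if a joint passes its speed limit or range.

## Working session

There is one attempt and no reset: what is moved stays moved. The work goes in short steps, Python scripts to look and compute and a tool call to move; the robot and the scene stay as the last step left them, time stands still between calls to the robot, and variables do not carry over. Pictures are saved under pics/ and viewed, at most 10 in all, crops included, and the job is handed in when it is done.

Besides the shell and the picture viewer there is one more tool, called after "Emit:" as name([rows], argument=value, ...), one row to a line, values as JSON. step_arm: Moves the arm, as the interface text tells. Its arguments: {"type":"object","properties":{"moves":{"type":"array"},"squeeze":{"type":"number"}},"required":["moves"]}

```bash
mkdir -p pics
cat > h.py <<'E'
import numpy as np, cv2
from rig import telemetry, imaging, r
def world(cam,px,z):
    c=imaging.calibration(cam); T=np.array(c["cam_to_world"])
    d=T[:3,:3]@np.array([(px[0]-c["cx"])/c["fx"],-(px[1]-c["cy"])/c["fy"],-1.]); o=T[:3,3]
    return o+d*(z-o[2])/d[2]
E
python3 - <<'E'
from h import *
f=imaging.grab_frame("top"); cv2.imwrite("pics/top1.png",f[:,:,::-1])
H=dict(mat=0,trough=2.5,relay=18,inductor=16,heatsink=17,jar=0,holder=0,spool=0)
for n,z in H.items():
    m=imaging.mark_of("top",n)[:2]; b=imaging.recognise("top",n)[:1]
    print(n,[(np.round(a["xy"]).tolist(),round(a["conf"],2),world("top",a["xy"],z)[:2].round(1).tolist()) for a in m],[(np.round(a["extent"]).tolist(),round(a["conf"],2)) for a in b])
s=telemetry.sense();print(s["clock"],s["eef_pos"],s["tcp_rot"],imaging.calibration("top")["cam_to_world"],imaging.calibration("top")["fx"])
E
```

```text
mat [([303.0, 195.0], 0.87, [577.8, -1.1])] [([187.0, 110.0, 234.0, 174.0], 0.97)]
trough [([214.0, 199.0], 0.68, [575.1, 170.7])] [([185.0, 110.0, 232.0, 175.0], 0.6)]
relay [([339.0, 190.0], 0.67, [582.8, -68.8])] []
inductor [([329.0, 252.0], 0.53, [467.0, -45.4])] [([322.0, 243.0, 17.0, 20.0], 0.46)]
heatsink [([312.0, 165.0], 0.8, [632.6, -21.1])] [([306.0, 152.0, 22.0, 21.0], 0.65)]
jar [([331.0, 222.0], 0.55, [523.4, -53.4])] [([324.0, 216.0, 12.0, 18.0], 0.56)]
holder [([401.0, 199.0], 0.95, [563.4, -188.4]), ([304.0, 196.0], 0.66, [576.2, -2.8])] [([389.0, 165.0, 32.0, 68.0], 0.76)]
spool [([146.0, 240.0], 0.83, [500.5, 303.7])] [([124.0, 224.0, 43.0, 28.0], 0.87)]
0.85 [142.97796556 608.43094469 231.31151749] [ 3.14157586e+00 -9.25739912e-06  2.91080995e+00] [[-2.90219293e-02  9.95764380e-01 -8.72411953e-02  4.77754297e+02]
 [-9.99149042e-01 -3.14577147e-02 -2.66759183e-02  2.28514583e+01]
 [-2.93073379e-02  8.63927701e-02  9.95829990e-01  7.96744985e+02]
 [ 0.00000000e+00  0.00000000e+00  0.00000000e+00  1.00000000e+00]] 415.2835415627376
```

View pics/top1.png

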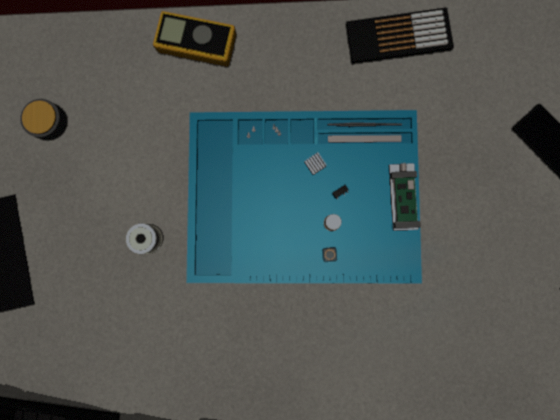

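The top view shows the mat from about (188,111) to (420,284), with the trough on the left at columns 196-233. The heat sink is at (315,163), the relay at (340,191), the jar at (333,222) and the inductor at (330,254). The detections agree with this. Next I'll refine the mat corners and the part outlines.

```bash
cat >> h.py <<'E'
def parts(f,cam="top"):
    hsv=cv2.cvtColor(f,cv2.COLOR_RGB2HSV); m=((hsv[:,:,1]>130)&(abs(hsv[:,:,0].astype(int)-98)<14)&(hsv[:,:,2]>60)).astype(np.uint8)
    cs,_=cv2.findContours(m,cv2.RETR_EXTERNAL,cv2.CHAIN_APPROX_NONE); c=max(cs,key=cv2.contourArea)
    return m,c
E
python3 - <<'E'
from h import *
f=imaging.grab_frame("top"); m,c=parts(f)
box=cv2.boxPoints(cv2.minAreaRect(c)); W=np.array([world("top",p,10)[:2] for p in box]); print(W.round(1).tolist(),"mid",W.mean(0))
for i in range(4): d=W[(i+1)%4]-W[i]; print(np.hypot(*d).round(1),np.arctan2(d[1],d[0]).round(3))
roi=1-m; roi[:, :236]=0; roi[:,385:]=0; roi[:148]=0; roi[266:]=0
cs,_=cv2.findContours(roi,cv2.RETR_EXTERNAL,cv2.CHAIN_APPROX_NONE)
for k in cs:
    if cv2.contourArea(k)>25:
        P=np.array([world("top",p[0],18)[:2] for p in k],np.float32); print(cv2.boundingRect(k),cv2.minAreaRect(P))
cv2.imwrite("pics/c1.png",cv2.resize(f[100:290,180:430,::-1],None,fx=3,fy=3,interpolation=cv2.INTER_CUBIC))
E
```

```text
[[751.2, 219.5], [733.6, -231.7], [406.7, -212.7], [418.3, 222.7]] mid [ 5.77424285e+02 -5.15643956e-01]
451.5 -1.61
327.5 3.084
435.6 1.544
332.9 -0.01
(323, 247, 14, 16) ((462.3696594238281, -46.53853225708008), (24.11355209350586, 27.80399513244629), 87.82133483886719)
(323, 213, 19, 19) ((522.730224609375, -53.578338623046875), (31.604867935180664, 34.572723388671875), 43.0640983581543)
(333, 185, 15, 14) ((578.3763427734375, -71.71116638183594), (16.18802833557129, 29.300186157226562), 31.969167709350586)
(304, 152, 23, 23) ((635.4893798828125, -26.044273376464844), (33.22283172607422, 33.82767868041992), 31.10013198852539)
```

View pics/c1.png

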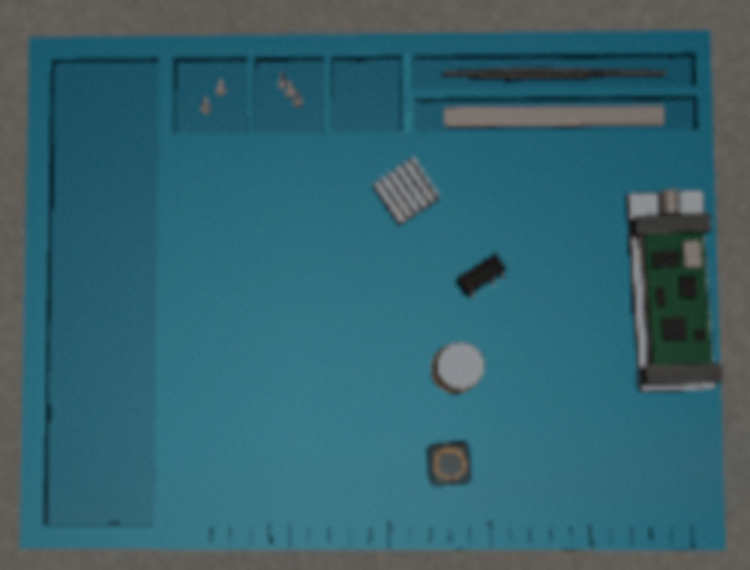

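Emit:
step_arm([
  [[0, 0, 0.853], [-0.655, -0.82, 0], -0.76],
  [[0, 0, 0.853], [-0.655, -0.82, 0], -0.76],
  [[0, 0, 0.853], [-0.655, -0.82, 0], -0.76],
  [[0, 0, 0.853], [-0.655, -0.82, 0], -0.76],
  [[0, 0, 0.853], [-0.655, -0.82, 0], -0.76],
])

```text
clock: 1.4
eef_pos: [233.9, 414.6, 231.1]
tcp_rot: [-3.14, 0.002, 2.233]
contact_force: [-1.3, -0.2, -0.2]
opening: 0.141
grasp_force: 0.0
```

Emit:
step_arm([
  [[0, 0, 0.853], [-0.97, -0.066, 0.4], -0.76],
  [[0, 0, 0.853], [-0.97, -0.066, 0.4], -0.76],
  [[0, 0, 0.853], [-0.97, -0.066, 0.4], -0.76],
  [[0, 0, 0.853], [-0.97, -0.066, 0.4], -0.76],
  [[0, 0, 0.853], [-0.97, -0.066, 0.4], -0.76],
])

```text
clock: 1.9
eef_pos: [343.8, 254.8, 149.7]
tcp_rot: [-3.14, 0.002, 1.562]
contact_force: [-0.3, 0.7, 0.1]
opening: 0.122
grasp_force: 0.0
```

Emit:
step_arm([
  [[0, 0, 0], [-0.95, 0.5, 0.1], -0.76],
  [[0, 0, 0], [-0.95, 0.5, 0.1], -0.76],
  [[0, 0, 0], [-0.95, 0.5, 0.1], -0.76],
  [[0, 0, 0], [-0.95, 0.5, 0.1], -0.76],
  [[0, 0, 0], [-0.95, 0.5, 0.1], -0.76],
])

```text
clock: 2.4
eef_pos: [445.0, 65.2, 131.3]
tcp_rot: [3.14, 0.001, 1.568]
contact_force: [0.4, 1.0, -0.5]
opening: 0.12
grasp_force: 0.0
```

Emit:
step_arm([
  [[0, 0, 0], [-0.72, 0.105, 0.1], -0.76],
  [[0, 0, 0], [-0.72, 0.105, 0.1], -0.76],
  [[0, 0, 0], [-0.72, 0.105, 0.1], -0.76],
  [[0, 0, 0], [-0.72, 0.105, 0.45], -0.76],
  [[0, 0, 0], [-0.72, 0.105, 0.45], -0.76],
])

```text
clock: 2.9
eef_pos: [463.2, -77.0, 39.1]
tcp_rot: [-3.14, -0.0, 1.568]
contact_force: [-0.8, 0.6, -0.9]
opening: 0.117
grasp_force: 0.0
```

Run:
```python
from h import *
f=imaging.grab_frame("wrist"); g=imaging.grab_frame("top")
for n,z in dict(inductor=16,jar=0,relay=18).items():
    print(n,[(a["conf"],world("wrist",a["xy"],z)[:2].round(1)) for a in imaging.mark_of("wrist",n)[:1]])
cv2.imwrite("pics/w1.png",np.hstack([cv2.resize(f,(400,300)),cv2.resize(g[100:290,180:430],(400,300))])[:,:,::-1])
```

```text
inductor [(0.78, array([462.6, -47.2]))]
jar [(0.58, array([526.9, -57.4]))]
relay []
```

View pics/w1.png

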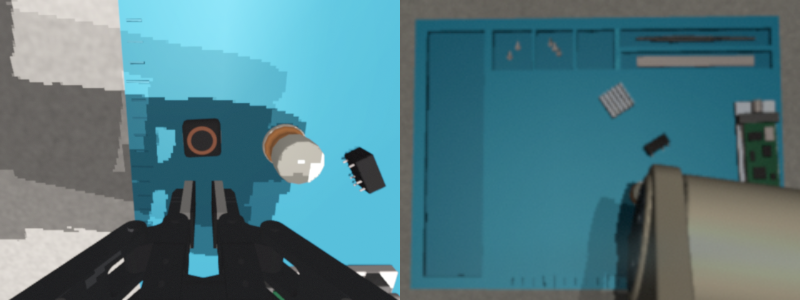

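The wrist view shows the inductor at (201,138) in the left panel, square to the fingers and centred ahead of them. The jar is clear to the right. I'll lower the fingers and push.

Emit:
step_arm([
  [[0, 0, 0], [0, 0, 0.13], -0.76],
  [[0, 0, 0], [0, 0, 0.13], -0.76],
  [[0, 0, 0], [0.04, 0, 0.13], -0.76],
  [[0, 0, 0], [0.1, 0, 0.13], -0.76],
  [[0, 0, 0], [0.18, 0, 0.13], -0.76],
  [[0, 0, 0], [0.26, 0, 0.13], -0.76],
  [[0, 0, 0], [0.34, 0, 0.13], -0.76],
  [[0, 0, 0], [0.42, 0, 0.13], -0.76],
])

```text
clock: 3.95
eef_pos: [464.6, 10.2, 16.4]
tcp_rot: [3.14, -0.0, 1.571]
contact_force: [1.2, -0.1, -0.1]
opening: 0.124
grasp_force: 0.1
```

Run:
```python
from h import *
f=imaging.grab_frame("wrist")
print([(a["conf"],world("wrist",a["xy"],16)[:2].round(1)) for a in imaging.mark_of("wrist","inductor")[:1]], telemetry.sense()["eef_pos"])
```

```text
[(0.65, array([464.5,  33.8]))] [464.64131903  10.71894387  16.32508272]
```

Emit:
step_arm([
  [[0, 0, 0], [0.06, 0, 0.01], -0.76],
  [[0, 0, 0], [0.14, 0, 0.01], -0.76],
  [[0, 0, 0], [0.23, 0, 0.01], -0.76],
  [[0, 0, 0], [0.32, 0, 0.01], -0.76],
  [[0, 0, 0], [0.41, 0, 0.01], -0.76],
  [[0, 0, 0], [0.5, 0, 0.01], -0.76],
  [[0, 0, 0], [0.58, 0, 0.01], -0.76],
  [[0, 0, 0], [0.66, 0, 0.01], -0.76],
])

```text
clock: 4.85
eef_pos: [464.1, 141.6, 13.5]
tcp_rot: [3.141, -0.0, 1.571]
contact_force: [0.1, -0.2, -0.4]
opening: 0.116
grasp_force: 0.0
```

Run:
```python
from h import *
f=imaging.grab_frame("wrist");cv2.imwrite("pics/w2.png",f[:,:,::-1])
print([(a["conf"],world("wrist",a["xy"],8.5)[:2].round(1)) for a in imaging.mark_of("wrist","inductor")[:1]], telemetry.sense()["eef_pos"])
```

```text
[(0.85, array([463.4, 163.5]))] [464.46845469 142.26504189  13.5962214 ]
```

View pics/w2.png

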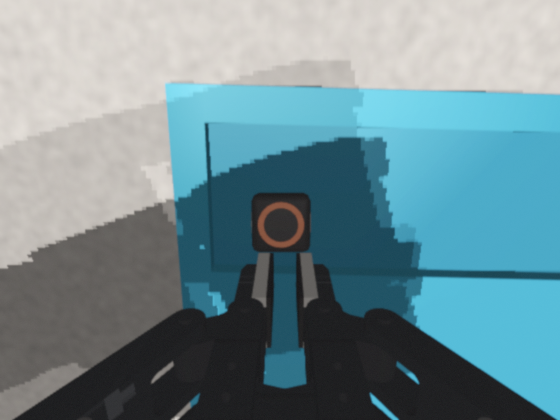

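The inductor is flat in the trough: its lower edge is at row 252 and the step is at row 270. The relay is next.

Emit:
step_arm([
  [[0, 0, 0], [-0.03, 0, -0.05], -0.8],
  [[0, 0, 0], [-0.05, 0, -0.3], -0.8],
  [[0, 0, 0], [-0.2, 0.1, -0.4], -0.8],
  [[0, 0, 0], [-1, 0.58, -0.4], -0.8],
  [[0, 0, 0], [-1, 0.58, -0.4], -0.8],
  [[0, 0, 0], [-1, 0.58, -0.4], -0.8],
  [[0, 0, 0], [-1, 0.58, -0.4], -0.8],
  [[0, 0, 0], [-1, 0.58, -0.4], -0.8],
])

```text
clock: 5.75
eef_pos: [582.3, -64.4, 94.4]
tcp_rot: [3.139, 0.001, 1.566]
contact_force: [-0.3, -0.4, -0.5]
opening: 0.098
grasp_force: 0.0
```

Emit:
step_arm([
  [[0, 0, 0], [-0.24, 0, 0], -0.8],
  [[0, 0, 0], [-0.24, 0, 0.25], -0.8],
  [[0, 0, 0], [-0.24, 0, 0.25], -0.8],
  [[0, 0, 0], [-0.24, 0, 0.25], -0.8],
])

```text
clock: 6.15
eef_pos: [578.5, -107.2, 43.2]
tcp_rot: [-3.139, -0.001, 1.57]
contact_force: [0.0, -1.0, -0.1]
opening: 0.104
grasp_force: 0.0
```

Run:
```python
from h import *
f=imaging.grab_frame("wrist");cv2.imwrite("pics/w3.png",f[:,:,::-1])
for n,z in dict(relay=18,heatsink=17,jar=0).items():print(n,[(a["conf"],world("wrist",a["xy"],z)[:2].round(1)) for a in imaging.mark_of("wrist",n)[:1]])
print(telemetry.sense()["eef_pos"])
```

```text
relay [(0.68, array([582. , -72.3]))]
heatsink [(0.56, array([636.3, -28.7]))]
jar [(0.9, array([520.5, -57.1]))]
[ 581.27091931 -106.99529104   45.25619269]
```

View pics/w3.png

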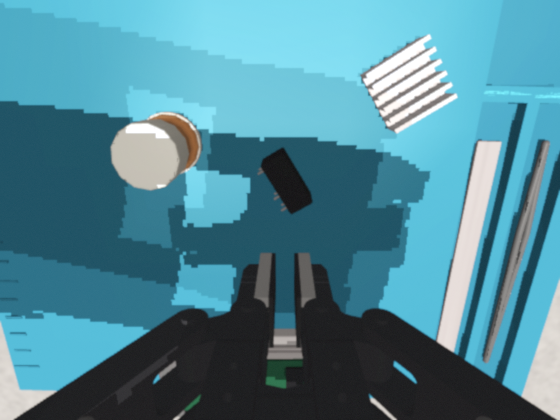

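The wrist view shows the relay at (287,181), slanted with its rear corner at (292,213). The heat sink is at (410,83), the jar at (155,153). I'll shift the tool 5 mm toward -x so a finger meets that corner, then push slowly.

Emit:
step_arm([
  [[0, 0, 0], [0, -0.025, 0.1], -0.8],
  [[0, 0, 0], [0, -0.025, 0.155], -0.8],
  [[0, 0, 0], [0.05, -0.025, 0.155], -0.8],
  [[0, 0, 0], [0.1, -0.025, 0.155], -0.8],
  [[0, 0, 0], [0.15, -0.025, 0.155], -0.8],
  [[0, 0, 0], [0.2, -0.025, 0.155], -0.8],
  [[0, 0, 0], [0.26, -0.025, 0.155], -0.8],
  [[0, 0, 0], [0.32, -0.025, 0.155], -0.8],
])

```text
clock: 7.15
eef_pos: [575.3, -42.2, 12.5]
tcp_rot: [3.141, 0.0, 1.571]
contact_force: [-0.7, 1.0, -0.5]
opening: 0.105
grasp_force: 0.0
```

Run:
```python
from h import *
f=imaging.grab_frame("wrist");cv2.imwrite("pics/w4.png",f[:,:,::-1])
for n,z in dict(relay=18,heatsink=17,jar=0).items():print(n,[(a["conf"],world("wrist",a["xy"],z)[:2].round(1)) for a in imaging.mark_of("wrist",n)[:1]])
print(telemetry.sense()["eef_pos"])
```

```text
relay [(0.62, array([568.7, -20.5]))]
heatsink [(0.73, array([634.2, -29.3]))]
jar [(0.6, array([518.6, -62.1]))]
[575.20448668 -43.01174737  12.33859325]
```

View pics/w4.png

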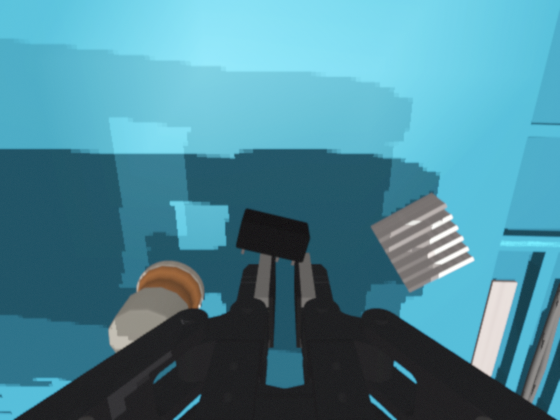

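The relay has turned almost flat against both fingers, centred near (273,235). I'll carry on pushing with a slight shift toward its centre.

Emit:
step_arm([
  [[0, 0, 0], [0.05, -0.01, 0], -0.8],
  [[0, 0, 0], [0.11, -0.02, 0], -0.8],
  [[0, 0, 0], [0.18, -0.025, 0], -0.8],
  [[0, 0, 0], [0.25, -0.025, 0], -0.8],
  [[0, 0, 0], [0.32, -0.025, 0], -0.8],
  [[0, 0, 0], [0.39, -0.025, 0], -0.8],
  [[0, 0, 0], [0.46, -0.025, 0], -0.8],
  [[0, 0, 0], [0.52, -0.025, 0], -0.8],
])

```text
clock: 8.15
eef_pos: [570.1, 62.0, 12.3]
tcp_rot: [3.142, -0.0, 1.571]
contact_force: [0.4, -0.1, -0.2]
opening: 0.097
grasp_force: 0.0
```

Run:
```python
from h import *
f=imaging.grab_frame("wrist")
print([(a["conf"],world("wrist",a["xy"],18)[:2].round(1)) for a in imaging.mark_of("wrist","relay")[:1]])
print(telemetry.sense()["eef_pos"])
```

```text
[(0.73, array([564.7,  78. ]))]
[570.21458086  62.24033262  12.29127387]
```

Emit:
step_arm([
  [[0, 0, 0], [0.05, -0.01, 0], -0.8],
  [[0, 0, 0], [0.1, -0.015, 0], -0.8],
  [[0, 0, 0], [0.16, -0.02, 0], -0.8],
  [[0, 0, 0], [0.22, -0.02, 0], -0.8],
  [[0, 0, 0], [0.28, -0.02, 0], -0.8],
  [[0, 0, 0], [0.34, -0.02, 0], -0.8],
  [[0, 0, 0], [0.4, -0.02, 0], -0.8],
  [[0, 0, 0], [0.42, -0.02, 0], -0.8],
])

```text
clock: 9.05
eef_pos: [566.2, 146.1, 12.3]
tcp_rot: [3.141, -0.0, 1.572]
contact_force: [-0.2, -0.5, -0.4]
opening: 0.102
grasp_force: 0.0
```

Run:
```python
from h import *
f=imaging.grab_frame("wrist");cv2.imwrite("pics/w5.png",f[:,:,::-1])
print([(a["conf"],world("wrist",a["xy"],10.5)[:2].round(1)) for a in imaging.mark_of("wrist","relay")[:1]])
print(telemetry.sense()["eef_pos"])
```

```text
[(0.62, array([561.2, 163.6]))]
[566.1227717  145.35821876  12.26410727]
```

View pics/w5.png

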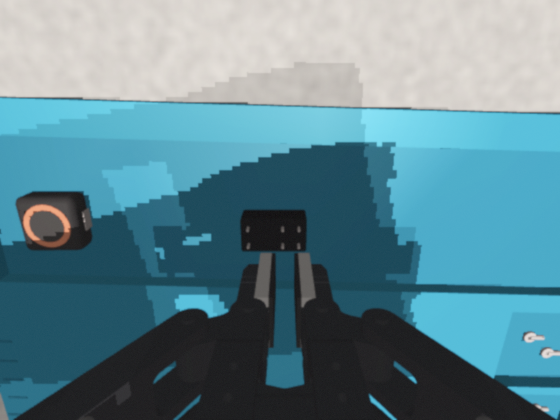

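The relay dropped into the trough and rolled pins-up at (273,230), well clear of the step at row 285. The heat sink is next: its rear corner points toward the fingers, so I'll set a wider gap to cradle it.

Emit:
step_arm([
  [[0, 0, 0], [-0.03, 0, -0.05], -0.8],
  [[0, 0, 0], [-0.05, 0, -0.3], -0.8],
  [[0, 0, 0], [-0.2, 0.1, -0.4], -0.55],
  [[0, 0, 0], [-1, 0.33, -0.4], -0.55],
  [[0, 0, 0], [-1, 0.33, -0.4], -0.55],
  [[0, 0, 0], [-1, 0.33, -0.4], -0.55],
  [[0, 0, 0], [-1, 0.33, -0.4], -0.55],
  [[0, 0, 0], [-1, 0.33, -0.4], -0.55],
])

```text
clock: 9.95
eef_pos: [632.5, -58.6, 92.9]
tcp_rot: [3.141, 0.0, 1.567]
contact_force: [0.6, 0.4, 0.4]
opening: 0.225
grasp_force: 0.0
```

Emit:
step_arm([
  [[0, 0, 0], [-0.1, 0, 0], -0.55],
  [[0, 0, 0], [-0.1, 0, 0.25], -0.55],
  [[0, 0, 0], [-0.1, 0, 0.25], -0.55],
  [[0, 0, 0], [-0.1, 0, 0.25], -0.55],
])

```text
clock: 10.35
eef_pos: [630.8, -74.3, 42.0]
tcp_rot: [-3.139, -0.001, 1.571]
contact_force: [0.2, 0.2, 1.2]
opening: 0.222
grasp_force: 0.0
```

Run:
```python
from h import *
f=imaging.grab_frame("wrist");cv2.imwrite("pics/w6.png",f[:,:,::-1])
for n,z in dict(heatsink=17).items():print(n,[(a["conf"],world("wrist",a["xy"],z)[:2].round(1)) for a in imaging.mark_of("wrist",n)[:1]])
print(telemetry.sense()["eef_pos"])
```

```text
heatsink [(0.76, array([636.7, -30.4]))]
[632.96770058 -74.63827138  43.94408821]
```

View pics/w6.png

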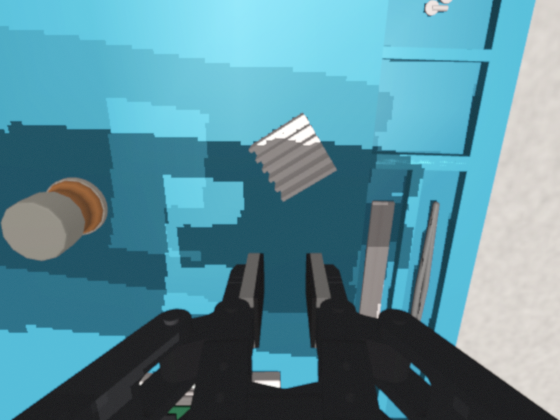

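The heat sink is at (293,157), with its rear corner at (283,201), right in the middle of the finger gap (columns 263-308). I'll lower and push slowly.

Emit:
step_arm([
  [[0, 0, 0], [0, 0.01, 0.1], -0.55],
  [[0, 0, 0], [0, 0.01, 0.155], -0.55],
  [[0, 0, 0], [0.05, 0.01, 0.155], -0.55],
  [[0, 0, 0], [0.1, 0.01, 0.155], -0.55],
  [[0, 0, 0], [0.15, 0.01, 0.155], -0.55],
  [[0, 0, 0], [0.2, 0.01, 0.155], -0.55],
  [[0, 0, 0], [0.26, 0.01, 0.155], -0.55],
  [[0, 0, 0], [0.32, 0.01, 0.155], -0.55],
])

```text
clock: 11.25
eef_pos: [634.3, -10.3, 11.6]
tcp_rot: [3.141, 0.0, 1.571]
contact_force: [0.4, -1.0, 0.5]
opening: 0.226
grasp_force: 0.3
```

Run:
```python
from h import *
f=imaging.grab_frame("wrist");cv2.imwrite("pics/w7.png",f[:,:,::-1])
for n,z in dict(heatsink=17).items():print(n,[(a["conf"],world("wrist",a["xy"],z)[:2].round(1)) for a in imaging.mark_of("wrist",n)[:1]])
print(telemetry.sense()["eef_pos"])
```

```text
heatsink [(0.89, array([634.6,   9.6]))]
[634.18016826  -9.57678504  11.40950201]
```

View pics/w7.png

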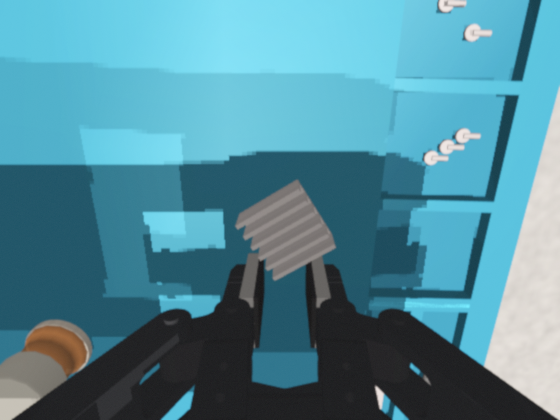

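The corner is nested between the fingers, and the heat sink is centred at (286,228). I'll keep pushing.

Emit:
step_arm([
  [[0, 0, 0], [0.05, 0, 0], -0.55],
  [[0, 0, 0], [0.11, 0, 0], -0.55],
  [[0, 0, 0], [0.18, 0, 0], -0.55],
  [[0, 0, 0], [0.25, 0, 0], -0.55],
  [[0, 0, 0], [0.31, 0, 0], -0.55],
  [[0, 0, 0], [0.36, 0, 0], -0.55],
  [[0, 0, 0], [0.4, 0, 0], -0.55],
])

```text
clock: 12.05
eef_pos: [634.1, 69.7, 11.3]
tcp_rot: [3.142, 0.0, 1.572]
contact_force: [-0.3, -0.2, -0.5]
opening: 0.221
grasp_force: 0.1
```

Run:
```python
from h import *
f=imaging.grab_frame("wrist")
for n,z in dict(heatsink=17).items():print(n,[(a["conf"],world("wrist",a["xy"],z)[:2].round(1)) for a in imaging.mark_of("wrist",n)[:1]])
print(telemetry.sense()["eef_pos"])
```

```text
heatsink [(0.92, array([632.8,  89.9]))]
[634.15913826  69.71400177  11.28234301]
```

Emit:
step_arm([
  [[0, 0, 0], [0.05, 0, 0], -0.55],
  [[0, 0, 0], [0.1, 0, 0], -0.55],
  [[0, 0, 0], [0.16, 0, 0], -0.55],
  [[0, 0, 0], [0.22, 0, 0], -0.55],
  [[0, 0, 0], [0.28, 0, 0], -0.55],
  [[0, 0, 0], [0.34, 0, 0], -0.55],
  [[0, 0, 0], [0.38, 0, 0], -0.55],
  [[0, 0, 0], [0.4, 0, 0], -0.55],
])

```text
clock: 12.95
eef_pos: [634.1, 149.7, 11.3]
tcp_rot: [3.142, -0.0, 1.572]
contact_force: [0.4, 0.1, 0.0]
opening: 0.227
grasp_force: 0.1
```

Emit:
step_arm([
  [[0, 0, 0], [-0.03, 0, 0], -0.55],
  [[0, 0, 0], [-0.06, 0, -0.1], -0.55],
  [[0, 0, 0], [-0.1, 0, -0.35], -0.55],
  [[0, 0, 0], [-0.9, -0.6, -0.8], -0.55],
  [[0, 0, 0], [-0.9, -0.6, -0.8], -0.55],
  [[0, 0, 0], [-0.9, -0.6, -0.8], -0.55],
  [[0, 0, 0], [-0.9, -0.6, -0.8], -0.55],
  [[0, 0, 0], [-0.9, -0.6, -0.8], -0.55],
])

```text
clock: 13.75
eef_pos: [512.1, -34.4, 172.9]
tcp_rot: [3.141, 0.001, 1.569]
contact_force: [0.4, -0.3, 0.5]
opening: 0.225
grasp_force: 0.0
```

Run:
```python
from h import *
f=imaging.grab_frame("top");g=imaging.grab_frame("wrist")
cv2.imwrite("pics/t2.png",np.hstack([cv2.resize(f[100:290,120:430],None,fx=1.4,fy=1.4),cv2.resize(g,(354,266))])[:,:,::-1])
for n,z in dict(relay=9,inductor=8.5,heatsink=9.5,jar=0,holder=0,spool=0).items():print(n,[(a["conf"],world("top",a["xy"],z)[:2].round(1)) for a in imaging.mark_of("top",n)[:1]])
print(telemetry.sense()["eef_pos"])
```

```text
relay [(0.54, array([562.3, 167. ]))]
inductor [(0.77, array([468.1, 167. ]))]
heatsink [(0.57, array([641.2, 175. ]))]
jar []
holder []
spool [(0.94, array([503.7, 306.8]))]
[514.47951711 -30.55479238 170.46096461]
```

View pics/t2.png

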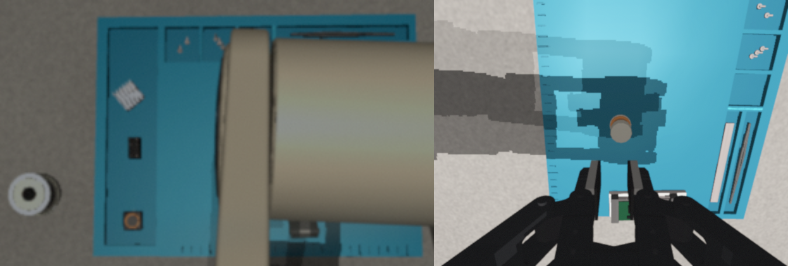

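The top view shows all three parts clear of the step and inside the trough: heat sink (128,95), relay (135,147), inductor (132,220). The jar is upright in the wrist view, and the reel hasn't moved.

```bash
python3 -c "
from rig import r
print(r.sign_off())"
```

```text
the job is handed in; nothing more can be done
None
```

The relay, inductor and heat sink were slid into the trough and the job is handed in at about 14 s; the arm touched neither the jar, the board holder nor the reel, and the relay rolled onto its side (pins up) as it dropped in.

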